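# Trace the drain trough's corner weld with a contact probe

## Task

Take the ball-tipped probe from its sloping stand and check the weld in the trough's inside corner under the rinse pipe: draw the ball slowly (under 5 cm/s) and gently (never over 35 N) along the whole seam from its low end to its high end, keeping it touching in the corner all the way. Then lay the probe back in its stand as it was, tip on the foot stop, and let go; leave the jar, the bottle and the tub where they are.

Things in the scene. Friction and masses are not known exactly. Their poses are not given: they have to be found in the camera images.
- probe: Contact probe like a fat pen: steel ball 8 mm across, 7 mm shank to z = 44 mm, collar 19 mm across to 58, then a round grey handle 20 mm across to its end at 168. Origin at the ball's centre, z along the probe from ball to handle end. About 0.14 kg. It leans in its stand, ball lowest, 35 degrees from vertical; gripped round the handle at z about 128 mm, fingers clear the stand.
- tip: The probe's ball end, radius 4 mm; origin at its centre, axes as the probe's.
- cradle: Sloping V of the fixed black probe stand. Origin: the ball's centre when the probe is home; z up along the home probe (35 degrees from vertical, leaning to the stand's -x), x out of the V's open side, y level. Two plates carry the handle's underside from z = 62 to 98 mm, up to 19 mm either side in y; the foot stop under the ball has its face at z = -4 mm.
- stand: The whole probe stand; base 130 x 90 mm, 8 mm high; origin on the table straight below the cradle's origin (24 mm above it).
- seam: Floor and back wall of the trough. Origin on the inside corner line at mid-length; y along it to its high end (8 degree slope), x into the wall, z square out of the floor. Wall face x = 0, 110 mm high; floor z = 0, out to x = -90 mm; 14 mm lips there and at y = +-96 mm. The weld is a dark bead in the corner, y = -60 to 60 mm; a ball seated there has its centre at x = -4, z = 4 mm.
- trough: The whole fixed steel drain trough, 200 mm long, with legs, rinse pipe and, at the low end only, a drain spout 24 mm across and 40 mm long; origin on the table 50 mm below the seam's. In the seam's frame the 22 mm pipe runs along y, centred on x = -24, z = 85 mm, 240 mm long, with 29 mm collars at y = +-85 mm; the probe must lean back from the wall 30 degrees or more.
- seam_low (a point): Low end of the weld, on the corner line (seam y = -60 mm).
- seam_high (a point): High end of the weld, on the corner line (seam y = +60 mm).
- jar: Bystander: closed glass jar, 76 mm across, 110 mm high; origin under its centre.
- bottle: Bystander: white bottle, 68 mm across, 170 mm high; origin under its centre.
- tub: Bystander: open grey tub, 100 x 140 x 60 mm; origin under its centre.
There are look-alikes about, which are no part of the job. Several things have the shape of the probe; the one meant has the colours described above.

How it is judged:
By the outcome, as a careful person would: the job done as asked, in the order asked, and still so for the second after the job is handed in, with the robot touching nothing.
It also fails if it takes over 72 s, if anything falls off the work surface, if the arm or the gripper's body presses on something with over 40 N, if the wrist force passes 120 N, or if a joint passes its speed limit or range.

## Robot

A 6-joint arm with a two-finger parallel gripper is mounted at the origin on the work surface. World frame = base frame: x ahead of the robot, y to its left, z up, the work surface at z = 0. Lengths are in m, angles in degrees, forces in N, time in s.
With the tool pointing down it reaches from about 0.375 to 0.9 m from the base axis. Payload 3.1 kg.
Tool frame: the origin (TCP) lies between the finger pads; the fingertips stand 11 mm ahead of it and the grasp point (between the pads) lies 8 mm behind it; z points along the fingers, y is the line along which they close (so a half turn about z gives the same grasp; the last joint's range is limited). The gripper opens to 87 mm and grips with 3 to 60 N. Pads are 19 mm wide; open, the fingers measure 117 mm over their backs; the gripper's body (75 mm by 190 mm) begins 51 mm behind the grasp point.
Start: joints at [-77.091, 30.224, 82.088, -0, 67.689, -10.227], TCP at [0.246, -0.575, 0.234] pointing down, gripper open.
Joint ranges: [-176.69, 176.69], [-43.24, 126.21], [12.49, 139.97], [-82, 262], [0, 151.66], [-163.58, 163.58]. Speed limits (degrees/s): [159.86, 159.86, 180, 180, 180, 180].

## Interface

Orientations are given as a 3x3 rotation matrix whose columns are the frame's x, y, z axes.
In Python, from rig import bot, viewer, workorder, models gives the robot as it stands.
- The arm moves only by the shell command python3 -m jog 'ROWS'. ROWS is JSON, a list of rows, each a list of 7 numbers: the opening, from 0 (shut) to 1 (fully open), then the shift along the tool's x, y, z in m, then the turn, a rotation vector about the tool's x, y, z in degrees. In form: [[claw, x, y, z, ax, ay, az], ...]. A call has 1 to 20 rows; each row is the pose to reach, as a shift and turn from the pose commanded when the call began, along the tool's axes at that moment; what a row does not reach only later rows make up. A row lasts 1/8 s, in which the tool goes at most 62.5 mm and 10.7 degrees, less where a joint would pass 70% of its speed; a pose out of reach is approached as far as the arm can. A call with a gripper value outside its range is refused whole. The fingers move at their own pace and stop on an object; the grip force is fixed at half the most. Time passes only in rows, so rows that repeat a pose let the fingers close. It gives the time, the measured TCP pose, the force, the opening and the grip force at its end, in the units of the state.
- bot.read_state(): the state, without advancing time (a new reading comes with each control period).
- viewer.capture(name): name is "side" or "top" or "wrist"; returns (picture, depth): 480x640x3 uint8, blue, green, red; 480x640 float32, m along the optical axis (not along the pixel's ray), 0 where there is no reading.
- viewer.camera_info(name): a dict with "fx", "fy", "cx", "cy" (pixels), "world_to_cam" (4x4, takes a point from world to camera coordinates). Camera axes: x right, y down, z forward; pixel columns grow to the right and rows downward; lengths in m; the calibration is good to about 2 mm. The wrist camera is an equidistant fisheye: a pixel r from the principal point sees the ray r / f radians off the axis. A picture is of the moment at which its call begins: read the wrist's pose just before it. camera_info takes no time and is no camera call; for the wrist camera it gives the pose at the moment of the call.
- workorder.hand_in(): hands the job in; it is judged then, once.
Trained networks look in the newest picture that a camera, given by its name, has taken for a name from the list of things; names that differ only in an ending like _2 or _b are one class to them, and where a whole thing is asked for, a point or a joint stands for the part that bears it (a point fixed in the world has none). Each returns a list of dicts, best first, with "p" (0 to 1); they miss things now and then, are a little off and sometimes report something else, mostly with a low value. They report only what shows in the picture. A call takes as long as a camera call. They do not tell look-alikes from the thing itself.
- models.outline_of(camera, thing): "mask" (480x640 bool, what is visible of it).
- models.tip_of(camera, thing): "xyz" ([x, y, z] in m, in world coordinates, good to about 4 mm: a listed point, or the origin of a listed thing).
The state is a dict: "time_s": time; "joint_positions": joint angles; "qvel": joint speeds; "tau": joint torques, N m; "position": TCP position; "tcp_rot": TCP orientation; "force": force on the tool from outside, world axes, zero at the start; "moment": the same for the moment, N m; "opening": opening from 0.0 (shut) to 1.0 (fully open); "grasp_force": force on a finger pad.
Only numpy, scipy, OpenCV 4.12 (cv2) and the standard library are available. Lean on these libraries where they do the work, as an engineer would, in place of code of your own. Each camera call takes 0.05 s, during which the arm holds its last target. There are 200 camera calls.

## Working session

There is one attempt and no reset: what is moved stays moved. The work goes in short steps, Python scripts to look and compute and a shell command to move; the robot and the scene stay as the last step left them, time stands still between calls to the robot, and variables do not carry over. Pictures are saved under pics/ and viewed, at most 10 in all, crops included, and the job is handed in when it is done.

```bash
ls; mkdir -p pics
cat > h.py <<'E'
import numpy as np, cv2
from rig import bot, viewer, workorder, models
def cap(n):
    p,d=viewer.capture(n); return p.copy(),d
def back(n,u,v,d):
    c=viewer.camera_info(n); T=np.linalg.inv(np.array(c["world_to_cam"]))
    P=np.array([(u-c["cx"])/c["fx"]*d,(v-c["cy"])/c["fy"]*d,d,1]); return (T@P)[:3]
E
python3 - <<'E'
from h import *
for n in ("side","top"):
    p,d=cap(n); cv2.imwrite(f"pics/{n}0.png",p); np.save(f"{n}0.npy",d)
    for t in ("probe","tip","cradle","stand","seam","trough","seam_low","seam_high","jar","bottle","tub"):
        print(n,t,[(np.round(r["xyz"],3).tolist(),round(r["p"],2)) for r in models.tip_of(n,t)][:4])
    c=viewer.camera_info(n);print(c["fx"],c["cx"],c["cy"],np.round(c["world_to_cam"],3).tolist())
s=bot.read_state();print(s)
E
```

```text
pics
side probe [([0.669, -0.194, 0.026], 0.78), ([0.768, -0.146, 0.01], 0.76), ([0.478, 0.033, 0.014], 0.74), ([0.451, -0.14, 0.008], 0.72)]
side tip []
side cradle [([0.661, -0.189, 0.025], 0.81)]
side stand [([0.667, -0.19, -0.0], 0.82)]
side seam [([0.647, 0.173, 0.05], 0.95)]
side trough [([0.651, 0.174, -0.002], 0.75)]
side seam_low [([0.654, 0.114, 0.04], 0.87)]
side seam_high [([0.642, 0.23, 0.058], 0.87), ([0.654, 0.114, 0.041], 0.39)]
side jar [([0.794, -0.029, -0.0], 0.76)]
side bottle [([0.584, 0.442, -0.001], 0.94)]
side tub [([0.555, -0.491, 0.003], 0.97)]
489.54061888582044 324.24797080281064 246.49534960043172 [[0.962, -0.274, -0.008, -0.634], [-0.147, -0.49, -0.859, 0.16], [0.231, 0.828, -0.511, 1.173], [0.0, 0.0, 0.0, 1.0]]
top probe [([0.665, -0.195, 0.024], 0.71), ([0.483, 0.032, 0.016], 0.69), ([0.857, 0.226, 0.009], 0.68), ([0.449, -0.145, 0.016], 0.59)]
top tip []
top cradle [([0.665, -0.187, 0.026], 0.7)]
top stand [([0.671, -0.194, -0.005], 0.78)]
top seam [([0.645, 0.171, 0.052], 0.65)]
top trough [([0.794, -0.029, -0.002], 0.54)]
top seam_low [([0.656, 0.11
[... 461 characters left out ...]
795332e-04,
        6.76881329e+01, -1.02299585e+01]), 'qvel': array([ 0.00277964,  0.05555844, -0.08142052,  0.03771851,  0.01459884,
       -0.02170034]), 'tau': array([ 1.80291332e-03, -4.40012705e+01, -1.76986420e+01,  6.35107071e-02,
        5.03728981e-02, -8.13531642e-06]), 'position': array([ 0.24560234, -0.57471643,  0.23355445]), 'tcp_rot': array([[ 9.19551805e-01,  3.92968800e-01,  2.57962056e-06],
       [ 3.92968800e-01, -9.19551804e-01, -3.35727102e-05],
       [-1.08209329e-05,  3.18855567e-05, -9.99999999e-01]]), 'force': array([ 0.6423824 ,  0.07620027, -0.05357424]), 'moment': array([ 0.05500583, -0.03327082,  0.01148716]), 'grasp_force': 0.0, 'opening': 0.9969528620548509}
```

View pics/side0.png

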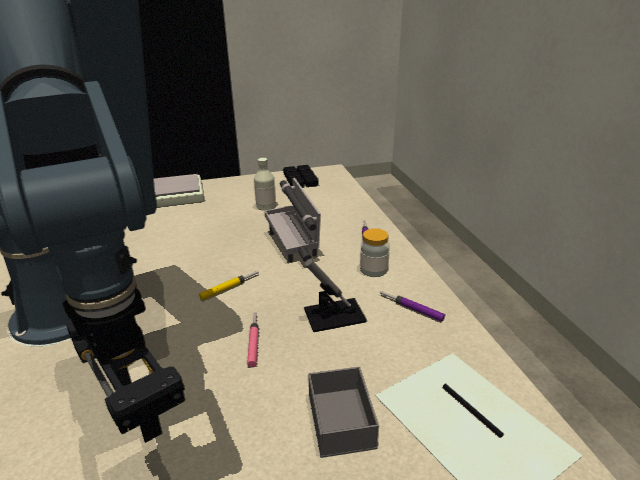

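View pics/top0.png

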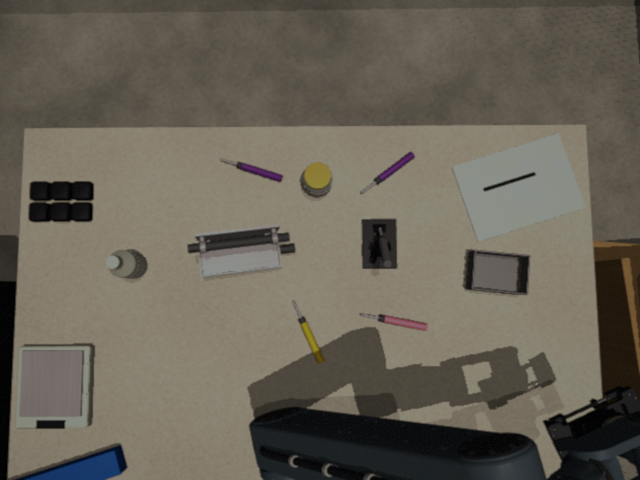

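The side view shows the stand at about (335,310) with a grey-handled probe leaning up and left to (305,255), and the trough at (292,228). There are five pen shapes: yellow (228,286), pink (253,340), purple (413,306), purple (365,230) and the grey one in the stand. Only the grey one has the described grey handle and sits in the sloping stand. I'll confirm that in a crop and fit the handle axis from the depth data.

```bash
cat > fit.py <<'E'
from h import *
def cloud(n,d,m):
    c=viewer.camera_info(n); T=np.linalg.inv(np.array(c["world_to_cam"]))
    v,u=np.nonzero(m&(d>0)); z=d[v,u]
    P=np.c_[(u-c["cx"])/c["fx"]*z,(v-c["cy"])/c["fy"]*z,z]; return P@T[:3,:3].T+T[:3,3],T[:3,3],u,v
E
python3 - <<'E'
from fit import *
p,d=cap("side"); a=cv2.resize(p[170:340,240:400],None,fx=3.4,fy=3.4,interpolation=cv2.INTER_CUBIC)
q,dq=cap("top"); b=cv2.resize(q[205:285,350:410],None,fx=4,fy=4,interpolation=cv2.INTER_CUBIC)
im=np.zeros((578,800,3),np.uint8); im[:a.shape[0],:a.shape[1]]=a[:578]; im[:b.shape[0],550:550+b.shape[1]]=b[:, :250]
cv2.imwrite("pics/crop.png",im)
for n,D in(("side",d),("top",dq)):
    for r in models.outline_of(n,"probe"):
        P,_,u,v=cloud(n,D,r["mask"]); print(n,round(r["p"],2),u.mean().round(),v.mean().round(),P.mean(0).round(3),len(P))
        if abs(P.mean(0)[1]+.19)<.06 and abs(P.mean(0)[0]-.63)<.08:
            Q=P[(P[:,2]>.09)]; 
            if len(Q)>5:
                Q=Q[np.argsort(Q[:,2])]; print(Q[::max(1,len(Q)//12)].round(3).tolist()); m=Q.mean(0); print(m, np.linalg.svd(Q-m)[2][0])
    # heights of scene: trough
    for r in models.outline_of(n,"trough")[:1]:
        P,_,u,v=cloud(n,D,r["mask"]); print("trough",P.min(0),P.max(0),P.mean(0))
    for r in models.outline_of(n,"stand")[:2]:
        P,_,u,v=cloud(n,D,r["mask"]);Q=P[P[:,2]<.02]; print("stand",Q.min(0),Q.max(0),cv2.minAreaRect(Q[:,:2].astype(np.float32)))
E
```

```text
side 0.98 418.0 307.0 [ 0.824 -0.234  0.011] 474
side 0.87 324.0 277.0 [ 0.603 -0.197  0.115] 376
[[0.626, -0.194, 0.091], [0.62, -0.196, 0.099], [0.599, -0.196, 0.106], [0.609, -0.196, 0.112], [0.601, -0.199, 0.119], [0.603, -0.191, 0.126], [0.587, -0.2, 0.132], [0.585, -0.201, 0.139], [0.57, -0.197, 0.144], [0.58, -0.201, 0.15], [0.584, -0.196, 0.154], [0.57, -0.182, 0.158], [0.575, -0.189, 0.162]]
[ 0.59166499 -0.19741958  0.13119397] [-0.61216454  0.03609208  0.78990628]
side 0.75 225.0 286.0 [ 0.394 -0.013  0.01 ] 433
side 0.62 253.0 343.0 [ 0.428 -0.249  0.014] 416
side 0.57 364.0 228.0 [0.834 0.167 0.014] 26
trough [ 0.54539021  0.02337869 -0.00502671] [0.74255704 0.5915459  0.17003325] [0.61773841 0.14848704 0.07753637]
stand [ 0.56556672 -0.2403878  -0.00449166] [ 0.69478096 -0.0823664   0.01999984] ((0.630230188369751, -0.16135895252227783), (0.15799012780189514, 0.12920530140399933), 89.93954467773438)
stand [ 0.55512228  0.06660968 -0.00477247] [0.66317436 0.24811611 0.01905234] ((0.6094199419021606, 0.16135463118553162), (0.08965729922056198, 0.18191654980182648), 6.7748
[... 671 characters left out ...]
.127] 219
[[0.635, -0.186, 0.09], [0.615, -0.182, 0.101], [0.621, -0.191, 0.108], [0.616, -0.188, 0.117], [0.603, -0.182, 0.124], [0.605, -0.188, 0.131], [0.602, -0.187, 0.139], [0.59, -0.184, 0.146], [0.589, -0.194, 0.152], [0.573, -0.184, 0.158], [0.587, -0.189, 0.161], [0.582, -0.191, 0.163], [0.579, -0.185, 0.167]]
[ 0.59822217 -0.18891291  0.13645273] [-0.62064686 -0.01529863  0.78394096]
trough [ 0.55058346  0.02836659 -0.00757224] [0.68786415 0.30765159 0.17559146] [0.61384579 0.15747156 0.08500301]
stand [ 0.5698484  -0.24021028 -0.0081649 ] [ 0.70253838 -0.14473193  0.01994241] ((0.635887622833252, -0.19269052147865295), (0.09392149746417999, 0.13322453200817108), 88.52015686035156)
```

View pics/crop.png

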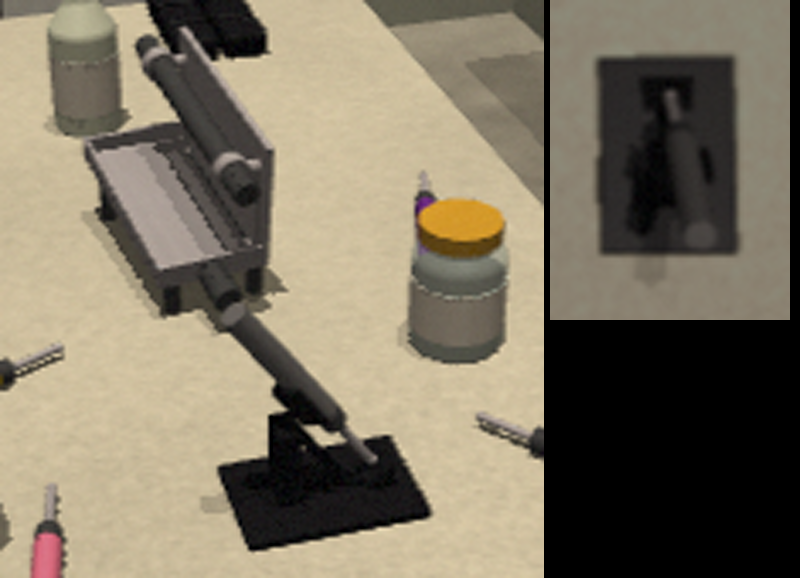

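The crop confirms it: the grey-handled probe lies in the black stand, ball at about crop (375,458) and handle end at (228,312). Next I'll move above the handle.

```bash
python3 -m jog '[[1,0.03,-0.015,0,0,0,2],[1,0.08,-0.037,0,0,0,5],[1,0.13,-0.06,0,0,0,8],[1,0.18,-0.083,0,0,0,11],[1,0.23,-0.106,0,0,0,14],[1,0.28,-0.129,0,0,0,17],[1,0.33,-0.152,0,0,0,19],[1,0.38,-0.175,0,0,0,21],[1,0.42,-0.194,0,0,0,22],[1,0.45,-0.208,0,0,0,23.1],[1,0.471,-0.217,0,0,0,23.1],[1,0.471,-0.217,0,0,0,23.1],[1,0.471,-0.217,0,0,0,23.1]]'
python3 - <<'E'
from h import *
s=bot.read_state(); print(s["time_s"],s["position"],s["tcp_rot"].round(3).tolist(),s["force"])
c=viewer.camera_info("wrist"); print(c)
p,d=cap("wrist"); cv2.imwrite("pics/w1.png",p); print((d>0).mean(), d[240,320])
for t in ("probe","cradle","stand","seam","seam_low","seam_high"):
    print(t,[(np.round(r["xyz"],4).tolist(),round(r["p"],2)) for r in models.tip_of("wrist",t)][:3])
E
```

```text
time_s: 3.22
position: [0.5928, -0.191, 0.2334]
tcp_rot: [[1.0, 0.0, -0.001], [0.0, -1.0, -0.0], [-0.001, 0.0, -1.0]]
force: [0.8, -0.0, -0.2]
opening: 1.005
grasp_force: 0.0
3.225 [ 0.5927521  -0.19096963  0.23340212] [[1.0, 0.0, -0.001], [0.0, -1.0, -0.0], [-0.001, 0.0, -1.0]] [ 0.84977411 -0.04676989 -0.21689142]
{'fx': 371.64829954431775, 'fy': 371.64829954431775, 'cx': 322.20009184406615, 'cy': 246.34675345003942, 'world_to_cam': array([[ 4.40229218e-04, -9.99999901e-01,  6.88964449e-05,
        -1.90560373e-01],
       [-9.57053586e-01, -4.01349168e-04,  2.89910800e-01,
         5.30690145e-01],
       [-2.89910744e-01, -1.93564795e-04, -9.57053668e-01,
         5.62616957e-01],
       [ 0.00000000e+00,  0.00000000e+00,  0.00000000e+00,
         1.00000000e+00]])}
0.9960904947916667 0.25959215
probe [([0.6693, -0.1948, 0.0292], 0.81), ([0.7699, -0.1489, 0.0055], 0.8), ([0.8569, 0.2255, 0.0084], 0.63)]
cradle [([0.67, -0.1926, 0.0267], 0.77)]
stand [([0.6703, -0.1916, 0.0023], 0.8)]
seam [([0.6485, 0.1716, 0.0521], 0.59)]
seam_low [([0.6547, 0.1161, 0.0372], 0.98), ([0.6497, 0.1757, 0.049], 0.47), ([0.6694, -0.1898, 0.0014], 0.38)]
seam_high []
```

View pics/w1.png

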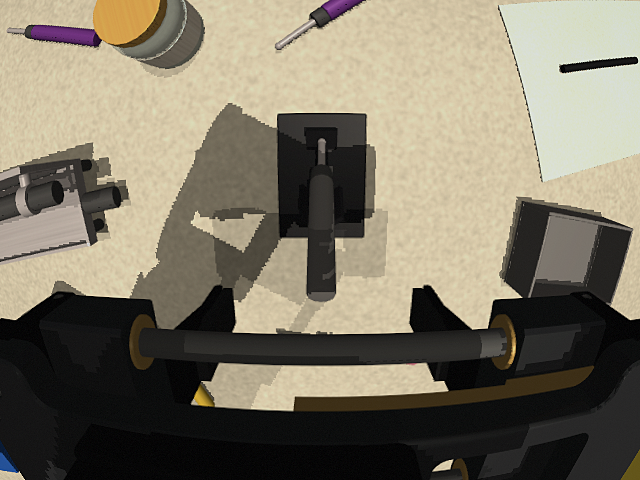

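The wrist view shows the probe centred: ball at (322,140), handle end at (320,297), fingers straddling it. I'll fit the handle cylinder here.

```bash
cat >> fit.py <<'E'
def wcloud(d,c):
    v,u=np.mgrid[:480,:640]; x=(u-c["cx"])/c["fx"]; y=(v-c["cy"])/c["fy"]; r=np.hypot(x,y)+1e-9
    k=np.tan(np.minimum(r,1.4))/r*d; P=np.stack([x*k,y*k,d],-1); T=np.linalg.inv(np.array(c["world_to_cam"]))
    P=P@T[:3,:3].T+T[:3,3]; P[(d<=0)]=np.nan; return P
from scipy.optimize import least_squares
def cyl(Q,p0,a0,r=.01):
    def f(w):
        a=np.array([w[2],w[3],1]);a/=np.linalg.norm(a); e=Q-np.array([w[0],w[1],.129]); return np.linalg.norm(np.cross(e,a),axis=1)-r
    s=least_squares(f,[p0[0],p0[1],a0[0]/a0[2],a0[1]/a0[2]],loss="soft_l1",f_scale=.001); a=np.array([s.x[2],s.x[3],1]); return s.x[:2],a/np.linalg.norm(a),np.abs(f(s.x))
E
python3 - <<'E'
from fit import *
c=viewer.camera_info("wrist"); p,d=cap("wrist"); P=wcloud(d,c)
print("table z",np.nanmedian(P[100:280,420:490,2]))
m=np.zeros((480,640),bool); m[165:300,300:342]=1
Q=P[m]; a=np.array([-.574,0,.819]); b=np.array([.667,-.192,.024]); e=Q-b; t=e@a; dist=np.linalg.norm(e-np.outer(t,a),axis=1)
Q=Q[(t>.105)&(t<.164)&(dist<.017)]; print(len(Q)); xy,ax,res=cyl(Q,(.594,-.192),a); print(xy,ax,np.median(res), np.degrees(np.arccos(ax[2])),np.degrees(np.arctan2(ax[1],-ax[0])))
# ball from axis & end
e=P[m]-np.r_[xy,.129]; t=e@ax; dist=np.linalg.norm(e-np.outer(t,ax),axis=1); k=dist<.012; print("end t max",np.percentile(t[k],[98,99.5]))
# stand base
S=P[105:245,270:375].reshape(-1,3); S=S[(S[:,2]>.004)&(S[:,2]<.012)]; print(cv2.minAreaRect(S[:,:2].astype(np.float32)))
E
```

```text
table z 0.00010773770128871818
1835
[ 0.59263651 -0.18932941] [-0.57212396  0.00117156  0.82016633] 0.0003090784741288325 34.898552640337 0.11732701377263023
end t max [0.03987335 0.04025176]
((0.6309832334518433, -0.18938234448432922), (0.12979646027088165, 0.09032633900642395), 0.1941172182559967)
```

```bash
python3 -m jog '[[1,0,-0.001,0.015,0,0,0],[1,0,-0.0017,0.04,0,0,0],[0.8,0,-0.0017,0.065,0,0,0],[0.6,0,-0.0017,0.09,0,0,0],[0.45,0,-0.0017,0.105,0,0,0],[0.4,0,-0.0017,0.1125,0,0,0],[0.4,0,-0.0017,0.1125,0,0,0],[0.35,0,-0.0017,0.1125,0,0,0],[0.3,0,-0.0017,0.1125,0,0,0]]'; python3 -m jog '[[0.2,0,0,0,0,0,0],[0,0,0,0,0,0,0],[0,0,0,0,0,0,0],[0,0,0,0,0,0,0],[0,0,0,0,0,0,0]]'
```

```text
time_s: 4.75
position: [0.594, -0.1886, 0.122]
tcp_rot: [[1.0, 0.001, 0.002], [0.001, -1.0, -0.001], [0.002, 0.001, -1.0]]
force: [-0.2, 0.4, 0.3]
opening: 0.339
grasp_force: 0.0
time_s: 5.38
position: [0.5941, -0.1894, 0.1217]
tcp_rot: [[1.0, 0.001, 0.002], [0.001, -1.0, -0.002], [0.002, 0.002, -1.0]]
force: [0.1, -3.9, 4.8]
opening: 0.22
grasp_force: 30.0
```

```bash
python3 -m jog '[[0,0,0,-0.006,0,0,0],[0,0,0,-0.02,0,0,0],[0,0,0,-0.05,0,0,0],[0,0,0,-0.09,0,0,0],[0,-0.01,-0.02,-0.13,0,0,0],[0,-0.03,-0.06,-0.165,0,0,0],[0,-0.05,-0.1,-0.19,0,0,0],[0,-0.07,-0.15,-0.2,0,0,0],[0,-0.08,-0.2,-0.2,0,0,0],[0,-0.08,-0.24,-0.2,0,0,0],[0,-0.08,-0.265,-0.2,0,0,0],[0,-0.08,-0.28,-0.2,0,0,0],[0,-0.08,-0.28,-0.2,0,0,0],[0,-0.08,-0.28,-0.2,0,0,0]]'
python3 - <<'E'
from fit import *
c=viewer.camera_info("wrist"); p,d=cap("wrist"); P=wcloud(d,c); cv2.imwrite("pics/w2.png",p); np.save("w2.npy",P)
print(bot.read_state()["force"])
for t in ("seam","seam_low","seam_high"):
    print(t,[(np.round(r["xyz"],4).tolist(),round(r["p"],2)) for r in models.tip_of("wrist",t)][:3])
E
```

```text
time_s: 7.12
position: [0.5131, 0.0909, 0.3209]
tcp_rot: [[1.0, 0.0, -0.001], [0.0, -1.0, -0.0], [-0.001, 0.0, -1.0]]
force: [0.5, 0.3, -1.1]
opening: 0.225
grasp_force: 30.0
[ 0.22892773 -0.53697387 -1.89429881]
seam [([0.646, 0.1769, 0.0491], 0.91), ([0.5899, 0.0877, 0.221], 0.53), ([0.5786, 0.444, -0.0022], 0.18)]
seam_low [([0.6582, 0.1128, 0.0415], 0.72)]
seam_high [([0.6429, 0.2292, 0.0593], 0.71)]
```

View pics/w2.png

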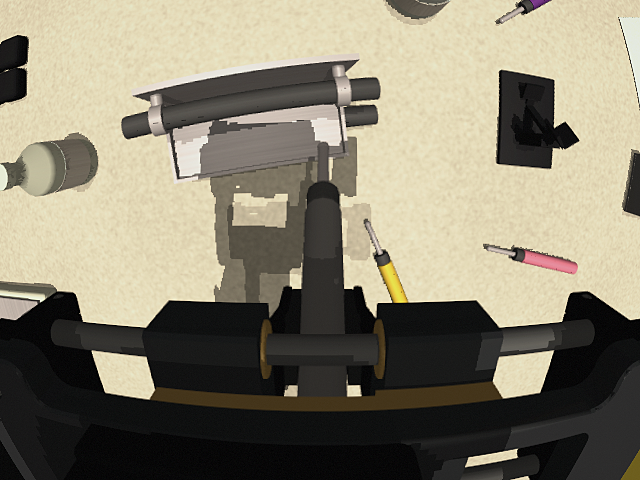

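Wrist view: the probe is held with its tip at (322,148), the trough spans (120–385, 60–180), and the wall face and floor are both visible. I'll fit the seam frame to the floor, wall and pipe.

```bash
cat > seam.py <<'E'
from fit import *
c8,s8=np.cos(np.radians(8)),np.sin(np.radians(8))
def frame(psi):
    x=np.array([np.cos(psi),np.sin(psi),0]); y=np.array([-np.sin(psi)*c8,np.cos(psi)*c8,s8]); return np.c_[x,y,np.cross(x,y)]
def local(P,w): return (P-w[:3])@frame(w[3])
def fitseam(P):
    w=np.array([.648,.172,.05,.12])
    for it in range(6):
        q=local(P,w); tol=.012 if it<2 else .005
        iy=np.abs(q[:,1])<.085
        F=P[iy&(q[:,0]>-.082)&(q[:,0]<-.012)&(np.abs(q[:,2])<tol)]
        W=P[iy&(q[:,2]>.012)&(q[:,2]<.105)&(np.abs(q[:,0])<tol*.6)]
        C=P[(np.abs(q[:,1])<.065)&(np.abs(np.hypot(q[:,0]+.024,q[:,2]-.085)-.011)<tol)]
        # end faces of the wall for y position: pipe ends
        def f(w):
            a,b,c=local(F,w),local(W,w),local(C,w); return np.r_[a[:,2],b[:,0],np.hypot(c[:,0]+.024,c[:,2]-.085)-.011,(w[1]-.172)*1]
        w=least_squares(f,w,loss="soft_l1",f_scale=.001).x
    return w,(F,W,C)
E
python3 - <<'E'
from seam import *
P=np.load("w2.npy"); m=np.zeros((480,640),bool); m[50:190,115:390]=1; m[140:190,300:345]=0
Q=P[m]; Q=Q[~np.isnan(Q[:,0])]; w,(F,W,C)=fitseam(Q); print(w,np.degrees(w[3]),len(F),len(W),len(C))
for k,n,r in((F,"floor",2),(W,"wall",0)): e=local(k,w)[:,r]; print(n,np.median(e),np.median(abs(e)))
e=local(C,w); print("pipe",np.median(np.hypot(e[:,0]+.024,e[:,2]-.085)-.011))
q=local(Q,w); # floor lip ends & pipe ends
pp=q[(np.hypot(q[:,0]+.024,q[:,2]-.085)<.014)]; print("pipe y",np.percentile(pp[:,1],[0.5,99.5]))
wt=q[(q[:,2]>.1)&(abs(q[:,0])<.01)]; print("wall y,z",np.percentile(wt[:,1],[0.5,99.5]),wt[:,2].max())
R=frame(w[3]); print("low",w[:3]-R[:,1]*.06,"high",w[:3]+R[:,1]*.06)
# held probe
s=bot.read_state(); A=P[185:290,295:350].reshape(-1,3); a=np.array([-.5721,0,.82]); b=s["position"]+[0.0718,0,-.0977]
e=A-b;t=e@a;k=(t>.064)&(np.linalg.norm(e-np.outer(t,a),axis=1)<.016); A=A[k]
off=s["position"]+[0,0,.008]-np.array([0,0,.129]); xy,ax,res=cyl(A-[0,0,off[2]],s["position"][:2],a); print("probe",xy-s["position"][:2],ax,np.median(res),np.degrees(np.arccos(ax[2])))
for t in ("side",):
    viewer.capture(t); print([(np.round(r["xyz"],4).tolist(),round(r["p"],2)) for n in("tip","probe") for r in models.tip_of(t,n)][:6])
E
```

```text
[0.64733282 0.172      0.04990795 0.1272371 ] 7.290149053851333 6532 2818 3398
floor 0.00010030369862184786 0.0005779588954359328
wall -1.7798393041907195e-05 0.0002505534473071671
pipe -0.0002240287732230518
pipe y [-0.11713349  0.11926464]
wall y,z [-0.09794036  0.10005391] 0.11255575953946521
low [0.65487237 0.11306422 0.04155757] high [0.63979327 0.23093578 0.05825834]
probe [-0.00184245  0.00097544] [-0.56467123  0.00502902  0.82530062] 0.00029034761068909027 34.38101865623502
[([0.4508, -0.1418, 0.007], 0.87), ([0.7691, -0.1486, 0.0104], 0.85), ([0.5898, 0.0888, 0.2219], 0.77), ([0.4799, 0.0337, 0.0108], 0.6), ([0.857, 0.222, 0.0142], 0.44)]
```

```bash
cat > plan.py <<'E'
from seam import *
from scipy.spatial.transform import Rotation as Ro
W=np.array([.6472,.173,.0500,np.radians(7.29)]); TIP=np.array([.0705,-.0003,.0976])
S=frame(W[3]); RT=S@Ro.from_euler("y",-10.4,degrees=True).as_matrix()@np.diag([1.,-1,-1])
def tgt(b): return W[:3]+S@(np.array(b)/1000)-RT@TIP   # ball centre in seam mm -> TCP
def row(p,R,s): return (s["tcp_rot"].T@(p-s["position"])).round(4).tolist(), Ro.from_matrix(s["tcp_rot"].T@R).as_rotvec(degrees=True).round(2).tolist()
def ball(s): return (S.T@(s["position"]+s["tcp_rot"]@TIP-W[:3])*1000).round(2)
E
python3 - <<'E'
from plan import *
s=bot.read_state(); print(ball(s), s["force"], S.T@s["force"])
for k in (100,60,20,8): b=[-4-k*.707,-63,4+k*.707]; print(k,tgt(b),row(tgt(b),RT,s))
print("axes in tool: along-axis push",RT.T@S@np.array([.7071,0,-.7071]),"seam y",RT.T@S[:,1])
E
```

```text
[-73.21 -48.11 181.9 ] [ 0.16019524 -0.10206114 -1.26468492] [ 0.14594963 -0.29639062 -1.23545872]
100 [0.4975901  0.06850194 0.19762297] ([-0.0157, 0.0226, 0.1234], [8.63, 9.86, -6.55])
60 [0.52514208 0.07599443 0.16961818] ([0.0118, 0.0151, 0.1514], [8.63, 9.86, -6.55])
20 [0.55269406 0.08348692 0.1416134 ] ([0.0394, 0.0076, 0.1794], [8.63, 9.86, -6.55])
8 [0.56095966 0.08573467 0.13321197] ([0.0476, 0.0053, 0.1878], [8.63, 9.86, -6.55])
axes in tool: along-axis push [ 5.67838299e-01 -1.60405105e-17  8.23128475e-01] seam y [ 1.27217171e-17 -1.00000000e+00 -4.37260481e-18]
```

```bash
python3 -m jog '[[0,-0.002,0.003,0.015,1,1.2,-0.8],[0,-0.006,0.008,0.04,3,3.4,-2.2],[0,-0.01,0.014,0.07,5.5,6.2,-4.1],[0,-0.014,0.019,0.1,7.6,8.6,-5.7],[0,-0.0157,0.0226,0.1234,8.63,9.86,-6.55],[0,-0.005,0.02,0.135,8.63,9.86,-6.55],[0,0.0118,0.0151,0.1514,8.63,9.86,-6.55],[0,0.025,0.0116,0.165,8.63,9.86,-6.55],[0,0.035,0.009,0.175,8.63,9.86,-6.55],[0,0.0394,0.0076,0.1794,8.63,9.86,-6.55],[0,0.0394,0.0076,0.1794,8.63,9.86,-6.55],[0,0.0394,0.0076,0.1794,8.63,9.86,-6.55]]'
python3 - <<'E'
from plan import *
s=bot.read_state(); print(ball(s), S.T@s["force"])
for k in (12,6,0): b=[-4-k*.707,-63,4+k*.707]; print(k,row(tgt(b),RT,s))
p,d=cap("wrist"); cv2.imwrite("pics/w3.png",p[60:310,130:480].repeat(2,0).repeat(2,1))
E
```

```text
time_s: 8.98
position: [0.5525, 0.084, 0.142]
tcp_rot: [[0.979, 0.127, 0.162], [0.101, -0.982, 0.159], [0.179, -0.139, -0.974]]
force: [-0.0, 0.6, -0.7]
opening: 0.218
grasp_force: 30.0
[-18.27 -62.3   18.48] [ 0.06888717  0.50789394 -0.76781593]
12 ([0.0046, 0.0006, 0.0069], [-0.01, -0.0, 0.06])
6 ([0.008, 0.0006, 0.0119], [-0.01, -0.0, 0.06])
0 ([0.0114, 0.0006, 0.0168], [-0.01, -0.0, 0.06])
```

View pics/w3.png

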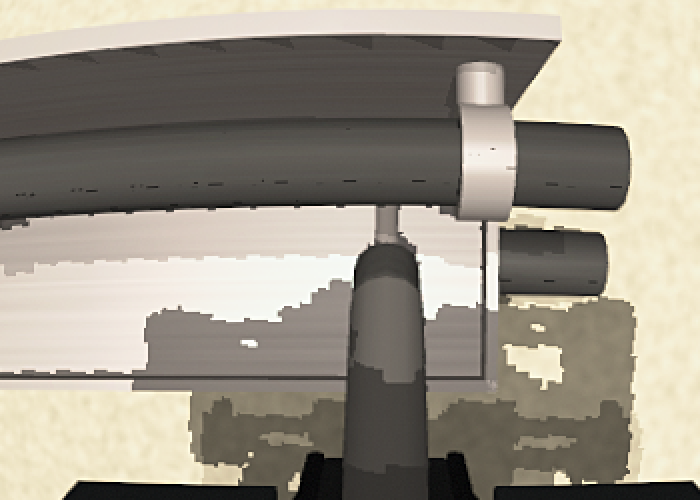

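```bash
python3 -m jog '[[0,0.002,0.0003,0.003,0,0,0],[0,0.0046,0.0006,0.0069,0,0,0],[0,0.007,0.0006,0.0103,0,0,0],[0,0.0091,0.0006,0.0135,0,0,0],[0,0.0103,0.0006,0.0152,0,0,0],[0,0.0103,0.0006,0.0152,0,0,0],[0,0.0103,0.0006,0.0152,0,0,0]]'
cat > st.py <<'E'
from plan import *
F=[];
for i in range(4): s=bot.read_state(); 
print(s["time_s"],"ball",ball(s),"F seam",(S.T@s["force"]).round(2),"grip",s["grasp_force"],s["opening"],"rot",Ro.from_matrix(s["tcp_rot"].T@RT).as_rotvec(degrees=True).round(2))
E
python3 st.py
```

```text
time_s: 9.9
position: [0.5652, 0.0869, 0.1286]
tcp_rot: [[0.979, 0.127, 0.162], [0.101, -0.982, 0.159], [0.179, -0.139, -0.974]]
force: [0.2, 0.5, -2.2]
opening: 0.219
grasp_force: 30.0
9.9 ball [ -5.28 -62.98   5.  ] F seam [ 0.28  0.17 -2.28] grip 29.980235404218547 0.21912928792723393 rot [-0.01  0.01  0.05]
```

```bash
python3 -m jog '[[0,0.0003,0,0.0004,0,0,0],[0,0.0006,0,0.0008,0,0,0],[0,0.0009,0,0.0012,0,0,0],[0,0.0009,0,0.0012,0,0,0]]'; python3 st.py;  python3 -m jog '[[0,0.0003,0,0.0004,0,0,0],[0,0.0006,0,0.0008,0,0,0],[0,0.0006,0,0.0008,0,0,0]]'; python3 st.py
```

```text
time_s: 10.4
position: [0.5654, 0.0872, 0.1276]
tcp_rot: [[0.979, 0.127, 0.16], [0.101, -0.982, 0.159], [0.177, -0.14, -0.974]]
force: [-5.4, -0.9, 3.3]
opening: 0.221
grasp_force: 30.0
10.4 ball [ -5.27 -62.8    3.85] F seam [-5.48  0.23  3.31] grip 29.98124179575825 0.22137902991920635 rot [-0.04  0.11  0.06]
time_s: 10.78
position: [0.565, 0.0874, 0.127]
tcp_rot: [[0.979, 0.127, 0.158], [0.102, -0.982, 0.159], [0.175, -0.14, -0.975]]
force: [-8.2, -3.0, 6.9]
opening: 0.221
grasp_force: 30.0
10.775 ball [ -5.82 -62.51   3.04] F seam [-8.5  -0.96  7.12] grip 29.988318442337913 0.22102522782032344 rot [-0.06  0.23  0.08]
```

```bash
python3 -m jog '[[0,0,-0.0015,0,0,0,0],[0,0,-0.004,0,0,0,0],[0,0,-0.007,0,0,0,0],[0,0,-0.01,0,0,0,0],[0,0,-0.013,0,0,0,0],[0,0,-0.016,0,0,0,0],[0,0,-0.019,0,0,0,0],[0,0,-0.022,0,0,0,0]]'; python3 st.py
```

```text
time_s: 11.78
position: [0.5634, 0.1058, 0.1295]
tcp_rot: [[0.979, 0.124, 0.16], [0.1, -0.983, 0.154], [0.177, -0.135, -0.975]]
force: [-6.4, -12.3, 3.3]
opening: 0.241
grasp_force: 33.4
11.775 ball [ -4.82 -44.58   3.04] F seam [ -7.88 -10.78   4.83] grip 33.39861889835447 0.24055168896511986 rot [ 0.25  0.11 -0.03]
```

```bash
python3 -m jog '[[0,-0.0001,-0.0005,-0.0001,0,0,0],[0,-0.0002,-0.001,-0.0003,0,0,0],[0,-0.0003,-0.0015,-0.0004,0,0,0],[0,-0.0004,-0.002,-0.0005,0,0,0],[0,-0.0005,-0.003,-0.0006,0,0,0],[0,-0.0005,-0.004,-0.0006,0,0,0]]'; python3 st.py
python3 - <<'E'
from plan import *
c=viewer.camera_info("wrist"); s=bot.read_state(); p,d=cap("wrist"); P=wcloud(d,c); cv2.imwrite("pics/w4.png",p[60:310,130:480].repeat(2,0).repeat(2,1))
A=P[150:300,290:360].reshape(-1,3); A=(A-s["position"])@s["tcp_rot"]  # tool frame
a=-(TIP-[0,0,-.008]);a/=np.linalg.norm(a); t=(A-TIP)@a; k=(t>.06)&(t<.12)&(np.linalg.norm(A-TIP-np.outer(t,a),axis=1)<.02); A=A[k]; print(len(A))
xy,ax,res=cyl(A@np.diag([1,-1,-1])-[0,0,.008-.129],(0,0),a*[1,-1,-1]); ax*=-1; tip=np.r_[xy,.008]+ax*.128; print("tip in tool",tip*[1,-1,-1],np.median(res))
print("ball", S.T@(s["position"]+s["tcp_rot"]@(tip*[1,-1,-1])-W[:3])*1000)
E
```

```text
time_s: 12.52
position: [0.5627, 0.1104, 0.1306]
tcp_rot: [[0.979, 0.125, 0.161], [0.1, -0.983, 0.156], [0.178, -0.136, -0.975]]
force: [-4.2, -9.7, 1.3]
opening: 0.234
grasp_force: 31.5
12.525 ball [ -4.92 -39.65   3.6 ] F seam [-5.43 -8.77  2.53] grip 31.466583274304867 0.2336716184659939 rot [ 0.18  0.07 -0.02]
4134
tip in tool [0.07094873 0.00922303 0.09705228] 0.0003093869172914876
ball [ -4.57994318 -49.17360303   4.25150607]
```

View pics/w4.png

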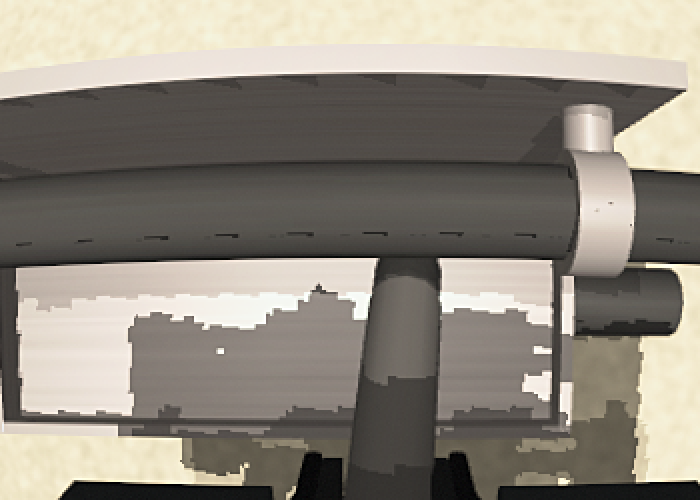

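The ball is seated at seam (-4.6, -49.2, 4.3) mm, with a 9 mm drag lag in the grip. Contact force is gentle, so I'll carry on slowly.

```bash
cat >> st.py <<'E'
def realball():
    c=viewer.camera_info("wrist"); s=bot.read_state(); p,d=cap("wrist"); P=wcloud(d,c)
    A=P[150:300,280:370].reshape(-1,3); A=(A-s["position"])@s["tcp_rot"]
    T=np.array([.0709,.005,.097]); a=-(T-[0,0,-.008]);a/=np.linalg.norm(a); t=(A-T)@a; k=(t>.06)&(t<.12)&(np.linalg.norm(A-T-np.outer(t,a),axis=1)<.022); A=A[k]
    D=np.array([1,-1,-1]); xy,ax,res=cyl(A@np.diag(D)-[0,0,.008-.129],(0,0),a*D); tip=(np.r_[xy,.008]-ax*.128)*D
    print("tip in tool mm",(tip*1000).round(1),np.median(res).round(5),"real ball",(S.T@(s["position"]+s["tcp_rot"]@tip-W[:3])*1000).round(1))
realball()
E
python3 -m jog '[[0,0,-0.001,0,0,0,0],[0,0,-0.003,0,0,0,0],[0,0,-0.005,0,0,0,0],[0,0,-0.007,0,0,0,0],[0,0,-0.009,0,0,0,0],[0,0,-0.011,0,0,0,0],[0,0,-0.013,0,0,0,0],[0,0,-0.015,0,0,0,0],[0,0,-0.017,0,0,0,0],[0,0,-0.019,0,0,0,0],[0,0,-0.021,0,0,0,0],[0,0,-0.023,0,0,0,0]]'; python3 st.py
```

```text
time_s: 14.08
position: [0.5597, 0.1331, 0.1338]
tcp_rot: [[0.979, 0.125, 0.161], [0.1, -0.983, 0.156], [0.177, -0.136, -0.975]]
force: [-4.8, -8.9, 1.5]
opening: 0.231
grasp_force: 31.4
14.075 ball [ -5.04 -16.52   3.49] F seam [-5.89 -7.96  2.64] grip 31.3909999653697 0.2306542886205977 rot [ 0.17  0.09 -0.01]
tip in tool mm [71.1  9.6 96.9] 0.00033 real ball [ -4.6 -26.5   4.3]
```

```bash
python3 -m jog '[[0,0,-0.001,0,0,0,0],[0,0,-0.003,0,0,0,0],[0,0,-0.005,0,0,0,0],[0,0,-0.007,0,0,0,0],[0,0,-0.009,0,0,0,0],[0,0,-0.011,0,0,0,0],[0,0,-0.013,0,0,0,0],[0,0,-0.015,0,0,0,0],[0,0,-0.017,0,0,0,0],[0,0,-0.019,0,0,0,0],[0,0,-0.021,0,0,0,0],[0,0,-0.023,0,0,0,0],[0,0,-0.025,0,0,0,0],[0,0,-0.027,0,0,0,0],[0,0,-0.029,0,0,0,0],[0,0,-0.031,0,0,0,0]]'; python3 st.py
```

```text
time_s: 16.12
position: [0.5556, 0.1637, 0.138]
tcp_rot: [[0.979, 0.125, 0.16], [0.1, -0.983, 0.156], [0.177, -0.137, -0.975]]
force: [-4.4, -8.1, 1.7]
opening: 0.232
grasp_force: 31.1
16.125 ball [-5.28 14.7   3.35] F seam [-5.42 -7.12  2.68] grip 31.073503978550434 0.23168811765707736 rot [ 0.15  0.12 -0.01]
tip in tool mm [71.3  9.3 96.8] 0.00033 real ball [-4.7  5.1  4.3]
```

```bash
python3 -m jog '[[0,0,-0.001,0,0,0,0],[0,0,-0.003,0,0,0,0],[0,0,-0.005,0,0,0,0],[0,0,-0.007,0,0,0,0],[0,0,-0.009,0,0,0,0],[0,0,-0.011,0,0,0,0],[0,0,-0.013,0,0,0,0],[0,0,-0.015,0,0,0,0],[0,0,-0.017,0,0,0,0],[0,0,-0.019,0,0,0,0],[0,0,-0.021,0,0,0,0]]'; python3 st.py
```

```text
time_s: 17.55
position: [0.5528, 0.1845, 0.1409]
tcp_rot: [[0.979, 0.125, 0.16], [0.1, -0.983, 0.156], [0.176, -0.137, -0.975]]
force: [-3.6, -7.4, 1.8]
opening: 0.229
grasp_force: 30.9
17.55 ball [-5.41 35.85  3.25] F seam [-4.49 -6.59  2.73] grip 30.882070809602737 0.22908822824899755 rot [ 0.14  0.14 -0.01]
tip in tool mm [71.4  8.9 96.7] 0.00034 real ball [-4.6 26.7  4.3]
```

```bash
python3 -m jog '[[0,0.0001,-0.001,0,0,0,0],[0,0.0001,-0.003,0,0,0,0],[0,0.0002,-0.005,0,0,0,0],[0,0.0002,-0.007,0,0,0,0],[0,0.0003,-0.009,0,0,0,0],[0,0.0003,-0.011,0,0,0,0],[0,0.0004,-0.013,0,0,0,0],[0,0.0004,-0.015,0,0,0,0],[0,0.0004,-0.017,0,0,0,0],[0,0.0005,-0.019,0,0,0,0],[0,0.0005,-0.021,0,0,0,0],[0,0.0005,-0.023,0,0,0,0],[0,0.0006,-0.025,0,0,0,0],[0,0.0006,-0.027,0,0,0,0],[0,0.0006,-0.029,0,0,0,0],[0,0.0007,-0.031,0,0,0,0],[0,0.0007,-0.033,0,0,0,0],[0,0.0007,-0.035,0,0,0,0],[0,0.0008,-0.037,0,0,0,0]]'; python3 st.py
```

```text
time_s: 19.98
position: [0.5482, 0.2206, 0.1458]
tcp_rot: [[0.98, 0.125, 0.158], [0.1, -0.983, 0.156], [0.174, -0.137, -0.975]]
force: [-4.3, -9.8, 2.2]
opening: 0.23
grasp_force: 31.1
19.975 ball [-5.55 72.57  2.95] F seam [-5.52 -8.77  3.42] grip 31.084050871431828 0.22999277647268826 rot [ 0.16  0.25 -0.02]
tip in tool mm [71.7  9.5 96.5] 0.00033 real ball [-4.6 62.8  4.3]
```

```bash
python3 -m jog '[[0,0,-0.0015,0,0,0,0],[0,0,-0.003,0,0,0,0],[0,0,-0.004,0,0,0,0],[0,0,-0.004,0,0,0,0],[0,0,-0.002,0,0,0,0],[0,0,0,0,0,0,0],[0,0,0.002,0,0,0,0],[0,0,0.004,0,0,0,0],[0,0,0.0045,0,0,0,0],[0,0,0.0045,0,0,0,0]]'; python3 st.py
```

```text
time_s: 21.28
position: [0.5487, 0.2183, 0.1461]
tcp_rot: [[0.979, 0.126, 0.158], [0.101, -0.982, 0.159], [0.176, -0.14, -0.975]]
force: [-4.4, -2.5, 4.1]
opening: 0.222
grasp_force: 29.6
21.275 ball [-5.27 70.65  3.59] F seam [-4.71 -1.31  4.34] grip 29.574402459547855 0.22219227788956267 rot [-0.04  0.19  0.04]
tip in tool mm [71.3  3.  97.3] 0.00032 real ball [-4.5 67.4  4.1]
```

```bash
python3 -m jog '[[0,-0.001,0,-0.0015,0,0,0],[0,-0.003,0,-0.0045,0,0,0],[0,-0.009,0,-0.013,0,0,0],[0,-0.018,0,-0.026,0,0,0],[0,-0.03,0,-0.0435,0,0,0],[0,-0.042,0,-0.061,0,0,0],[0,-0.053,0,-0.077,0,0,0],[0,-0.06,0,-0.1,0,0,0],[0,-0.063,0,-0.12,0,0,0],[0,-0.063,0,-0.13,0,0,0],[0,-0.063,0,-0.13,0,0,0],[0,-0.063,0,-0.13,0,0,0]]'; python3 st.py
python3 - <<'E'
from plan import *
s=bot.read_state(); p=np.array([.5935,-.19,.30]); print(s["position"],row(p,np.diag([1.,-1,-1]),s))
E
```

```text
time_s: 22.82
position: [0.4675, 0.1913, 0.261]
tcp_rot: [[0.979, 0.126, 0.161], [0.101, -0.982, 0.159], [0.178, -0.139, -0.974]]
force: [-0.7, 0.4, -2.2]
opening: 0.219
grasp_force: 29.7
22.825 ball [-89.07  70.33 119.93] F seam [-0.59  0.19 -2.3 ] grip 29.7332121594809 0.21861669557078414 rot [-0.01  0.05  0.04]
tip in tool mm [70.9  2.5 97.6] 0.00033 real ball [-88.7  67.5 120. ]
[0.46737063 0.19132484 0.26078112] ([0.092, 0.385, -0.0785], [-8.63, -9.77, 6.58])
```

```bash
python3 -m jog '[[0,0.002,0.01,-0.01,-0.2,-0.2,0.2],[0,0.008,0.035,-0.025,-0.8,-0.9,0.6],[0,0.018,0.075,-0.04,-1.7,-1.9,1.3],[0,0.029,0.12,-0.05,-2.7,-3.1,2.1],[0,0.041,0.17,-0.06,-3.8,-4.3,2.9],[0,0.053,0.22,-0.065,-5,-5.6,3.8],[0,0.065,0.27,-0.07,-6.1,-6.9,4.6],[0,0.075,0.315,-0.0745,-7.1,-8,5.4],[0,0.084,0.35,-0.077,-7.9,-8.9,6],[0,0.09,0.375,-0.0785,-8.4,-9.5,6.4],[0,0.092,0.385,-0.0785,-8.63,-9.77,6.58],[0,0.092,0.385,-0.0785,-8.63,-9.77,6.58],[0,0.092,0.385,-0.0785,-8.63,-9.77,6.58]]'
cat > home.py <<'E'
from plan import *
HA=np.array([-.5721,.0012,.8202]); HT=np.array([.6659,-.1895,.024])
def meas():
    c=viewer.camera_info("wrist"); s=bot.read_state(); p,d=cap("wrist"); P=wcloud(d,c)
    A=P[150:300,280:370].reshape(-1,3); A=(A-s["position"])@s["tcp_rot"]
    T=np.array([.0709,.0025,.0975]); a=-(T-[0,0,-.008]);a/=np.linalg.norm(a); t=(A-T)@a; k=(t>.06)&(t<.12)&(np.linalg.norm(A-T-np.outer(t,a),axis=1)<.022); A=A[k]
    D=np.array([1,-1,-1]); xy,ax,res=cyl(A@np.diag(D)-[0,0,.008-.129],(0,0),a*D); return s,(np.r_[xy,.008]-ax*.128)*D,ax*D
def solve(s,tip,ax):
    w=s["tcp_rot"]@ax; v=np.cross(w,HA); Rw=Ro.from_rotvec(v/np.linalg.norm(v)*np.arcsin(np.linalg.norm(v))).as_matrix(); R=Rw@s["tcp_rot"]
    return R
if __name__=="__main__":
    s,tip,ax=meas(); R=solve(s,tip,ax); print("tip tool",tip*1000,"axis w",s["tcp_rot"]@ax,"tip w",s["position"]+s["tcp_rot"]@tip,s["force"],s["time_s"])
    C=np.array([.8202,0,.5721])
    for off in (.1*C+[0,0,.04],.03*C,.01*C,.003*C,0*C): p=HT+off-R@tip; print(off.round(4),row(p,R,s))
E
python3 home.py
```

```text
time_s: 24.5
position: [0.5933, -0.1889, 0.3008]
tcp_rot: [[1.0, 0.001, 0.001], [0.001, -1.0, 0.001], [0.001, -0.001, -1.0]]
force: [-0.1, 0.1, -1.4]
opening: 0.222
grasp_force: 29.7
tip tool [70.88946668  2.76707326 97.47681003] axis w [-0.56643156  0.02775011  0.82364144] tip w [ 0.66423756 -0.19153604  0.20334279] [-0.09470546  0.08481065 -1.44034919] 24.5
[0.082  0.     0.0972] ([0.083, 0.0013, 0.0826], [1.25, 0.38, -0.87])
[0.0246 0.     0.0172] ([0.0255, 0.0014, 0.1626], [1.25, 0.38, -0.87])
[0.0082 0.     0.0057] ([0.0091, 0.0014, 0.1741], [1.25, 0.38, -0.87])
[0.0025 0.     0.0017] ([0.0033, 0.0014, 0.1781], [1.25, 0.38, -0.87])
[0. 0. 0.] ([0.0009, 0.0014, 0.1798], [1.25, 0.38, -0.87])
```

```bash
python3 -m jog '[[0,0.005,0.0003,0.015,0.2,0.1,-0.1],[0,0.013,0.0008,0.045,0.6,0.2,-0.4],[0,0.022,0.0013,0.08,1,0.3,-0.7],[0,0.0255,0.0014,0.115,1.25,0.38,-0.87],[0,0.0255,0.0014,0.14,1.25,0.38,-0.87],[0,0.0255,0.0014,0.156,1.25,0.38,-0.87],[0,0.0255,0.0014,0.1626,1.25,0.38,-0.87],[0,0.019,0.0014,0.1672,1.25,0.38,-0.87],[0,0.0132,0.0014,0.1712,1.25,0.38,-0.87],[0,0.0091,0.0014,0.1741,1.25,0.38,-0.87],[0,0.0091,0.0014,0.1741,1.25,0.38,-0.87],[0,0.0091,0.0014,0.1741,1.25,0.38,-0.87]]'; python3 home.py
```

```text
time_s: 26.05
position: [0.6035, -0.1916, 0.1274]
tcp_rot: [[1.0, 0.015, 0.009], [0.015, -1.0, 0.021], [0.009, -0.021, -1.0]]
force: [-0.9, 0.0, 0.1]
opening: 0.225
grasp_force: 29.4
tip tool [70.15788525  2.42673208 98.00956443] axis w [-5.67506612e-01 -2.47660264e-05  8.23368839e-01] tip w [ 0.67452856 -0.1908272   0.03005632] [-0.90755458  0.03116013  0.06031301] 26.05
[0.082  0.     0.0972] ([0.0737, -0.0023, -0.0901], [-0.06, 0.32, 0.03])
[0.0246 0.     0.0172] ([0.0156, -0.0015, -0.0105], [-0.06, 0.32, 0.03])
[0.0082 0.     0.0057] ([-0.001, -0.0015, 0.0008], [-0.06, 0.32, 0.03])
[0.0025 0.     0.0017] ([-0.0067, -0.0015, 0.0047], [-0.06, 0.32, 0.03])
[0. 0. 0.] ([-0.0092, -0.0015, 0.0064], [-0.06, 0.32, 0.03])
```

```bash
python3 -m jog '[[0,-0.002,-0.0007,0.0015,0,0.1,0],[0,-0.0045,-0.0014,0.003,0,0.3,0],[0,-0.0067,-0.0014,0.0045,0,0.3,0],[0,-0.0078,-0.0014,0.0053,0,0.3,0],[0,-0.0078,-0.0014,0.0053,0,0.3,0],[0,-0.0078,-0.0014,0.0053,0,0.3,0]]'; python3 home.py
```

```text
time_s: 26.85
position: [0.5955, -0.1902, 0.1214]
tcp_rot: [[1.0, 0.015, 0.013], [0.015, -1.0, 0.022], [0.014, -0.021, -1.0]]
force: [-1.4, -2.2, 2.2]
opening: 0.222
grasp_force: 29.9
tip tool [77.9239354   2.99505109 92.06958453] axis w [-0.63363149  0.00418794  0.77362368] tip w [ 0.67468503 -0.19008607  0.03040928] [-1.42284308 -2.17581278  2.18845334] 26.85
[0.082  0.     0.0972] ([0.0818, -0.0011, -0.0955], [0.21, -4.42, 0.0])
[0.0246 0.     0.0172] ([0.0233, -0.0002, -0.0163], [0.21, -4.42, 0.0])
[0.0082 0.     0.0057] ([0.0067, -0.0002, -0.0051], [0.21, -4.42, 0.0])
[0.0025 0.     0.0017] ([0.001, -0.0002, -0.0011], [0.21, -4.42, 0.0])
[0. 0. 0.] ([-0.0015, -0.0002, 0.0006], [0.21, -4.42, 0.0])
```

Run:
```python
from h import *
p,d=cap("side"); a=cv2.resize(p[235:335,270:370],None,fx=4,fy=4,interpolation=cv2.INTER_CUBIC)
q,_=cap("wrist"); b=cv2.resize(q[90:320,230:410],None,fx=2.2,fy=2.2)
im=np.zeros((520,800,3),np.uint8); im[:400,:400]=a; im[:b.shape[0],402:402+b.shape[1]]=b[:520,:398]
im=np.clip(im.astype(float)*1.6,0,255).astype(np.uint8); cv2.imwrite("pics/c5.png",im)
```

```text
(no output)
```

View pics/c5.png

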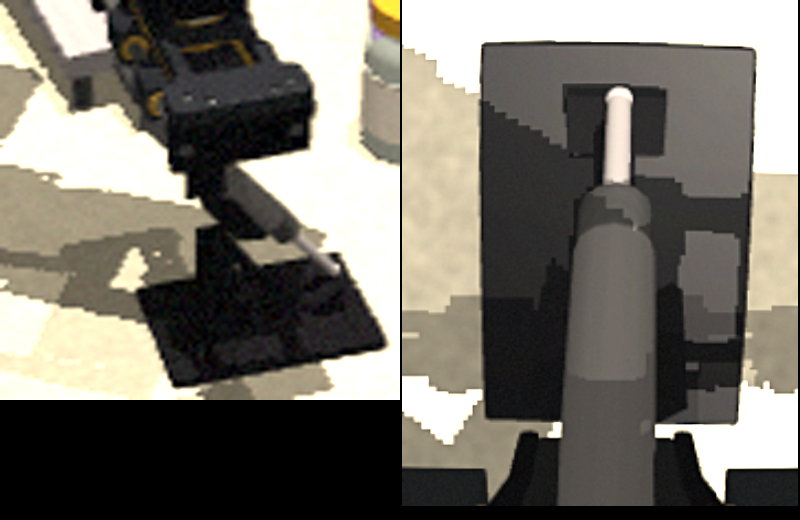

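The ball sits on the far edge of the foot stop (crop 620,92). It rubbed on the stop face while moving in and rolled 4° in the grip. I'll lift along the axis, rotate to correct, and come in 3 mm above the stop.

```bash
python3 -m jog '[[0,-0.0008,0,-0.0012,0,0,0],[0,-0.0017,0,-0.0025,0,0,0],[0,0.0015,-0.0001,-0.005,0,-1.5,0],[0,0.004,-0.0002,-0.007,0.1,-3,0],[0,0.005,-0.0002,-0.0076,0.2,-4.4,0],[0,0.005,-0.0002,-0.0076,0.2,-4.4,0],[0,0.005,-0.0002,-0.0076,0.2,-4.4,0]]'
sed -i 's/(t>.06)&(t<.12)/(t>.065)\&(t<.12)/' home.py
sed -i 's/^    for off.*/    for off in (.01*C+.003*HA,.003*C+.003*HA,.003*HA,.001*HA,0*C): p=HT+off-R@tip; print(off.round(4),row(p,R,s))/' home.py; python3 home.py
```

```text
time_s: 27.88
position: [0.5997, -0.1894, 0.1286]
tcp_rot: [[0.998, 0.015, -0.065], [0.017, -1.0, 0.025], [-0.064, -0.026, -0.998]]
force: [-0.5, 0.4, -1.9]
opening: 0.222
grasp_force: 29.9
tip tool [73.35976536  3.07645892 95.8807541 ] axis w [-0.53000968  0.00210789  0.84798897] tip w [ 0.66674872 -0.18879999  0.02818645] [-0.48116086  0.44445665 -1.85991763] 27.875
[0.0065 0.     0.0082] ([0.0006, 0.0008, -0.0005], [-0.01, 2.89, -0.11])
[0.0007 0.     0.0042] ([-0.0049, 0.0008, 0.0038], [-0.01, 2.89, -0.11])
[-0.0017  0.      0.0025] ([-0.0072, 0.0008, 0.0057], [-0.01, 2.89, -0.11])
[-0.0006  0.      0.0008] ([-0.006, 0.0009, 0.0073], [-0.01, 2.89, -0.11])
[0. 0. 0.] ([-0.0053, 0.0009, 0.008], [-0.01, 2.89, -0.11])
```

```bash
python3 -m jog '[[0,0.0003,0.0004,-0.0003,0,1.4,0],[0,0.0006,0.0008,-0.0005,0,2.9,-0.1],[0,0.0006,0.0008,-0.0005,0,2.9,-0.1],[0,0.0006,0.0008,-0.0005,0,2.9,-0.1]]'; python3 home.py
```

```text
time_s: 28.42
position: [0.6009, -0.1908, 0.1297]
tcp_rot: [[1.0, 0.017, -0.013], [0.017, -1.0, 0.025], [-0.012, -0.025, -1.0]]
force: [0.4, -1.5, -0.8]
opening: 0.221
grasp_force: 29.9
tip tool [73.09871001  1.91601948 96.22198372] axis w [-0.56992668 -0.00803585  0.82165626] tip w [ 0.67274864 -0.18900494  0.03252398] [ 0.35033032 -1.48244557 -0.79405873] 28.425
[0.0065 0.     0.0082] ([-0.0006, -0.0006, 0.0005], [-0.43, 0.15, 0.3])
[0.0007 0.     0.0042] ([-0.0063, -0.0006, 0.0046], [-0.43, 0.15, 0.3])
[-0.0017  0.      0.0025] ([-0.0087, -0.0006, 0.0064], [-0.43, 0.15, 0.3])
[-0.0006  0.      0.0008] ([-0.0076, -0.0005, 0.008], [-0.43, 0.15, 0.3])
[0. 0. 0.] ([-0.007, -0.0005, 0.0088], [-0.43, 0.15, 0.3])
```

```bash
python3 -m jog '[[0,-0.003,-0.0003,0.002,-0.2,0.1,0.1],[0,-0.0055,-0.0006,0.004,-0.4,0.1,0.2],[0,-0.007,-0.0006,0.0052,-0.4,0.1,0.2],[0,-0.0078,-0.0006,0.0058,-0.4,0.1,0.2],[0,-0.0078,-0.0006,0.0058,-0.4,0.1,0.2]]'; python3 home.py
```

```text
time_s: 29.1
position: [0.593, -0.1901, 0.1238]
tcp_rot: [[1.0, 0.013, -0.011], [0.014, -1.0, 0.018], [-0.011, -0.018, -1.0]]
force: [0.8, 0.2, -1.5]
opening: 0.217
grasp_force: 29.9
tip tool [74.27705704  2.04219861 95.1192326 ] axis w [-0.58321566  0.00087017  0.8123169 ] tip w [ 0.66627833 -0.18935007  0.02785263] [ 0.82952145  0.20859016 -1.52410223] 29.1
[0.0065 0.     0.0082] ([0.0074, 0.0001, -0.0054], [-0.0, -0.78, 0.03])
[0.0007 0.     0.0042] ([0.0017, 0.0001, -0.0013], [-0.0, -0.78, 0.03])
[-0.0017  0.      0.0025] ([-0.0008, 0.0001, 0.0004], [-0.0, -0.78, 0.03])
[-0.0006  0.      0.0008] ([0.0004, 0.0002, 0.002], [-0.0, -0.78, 0.03])
[0. 0. 0.] ([0.001, 0.0002, 0.0029], [-0.0, -0.78, 0.03])
```

```bash
python3 -m jog '[[0,-0.0004,0,0.0002,0,-0.3,0],[0,-0.0007,0.0001,0.0005,0,-0.5,0],[0,-0.0002,0.0001,0.0012,0,-0.5,0],[0,0.0003,0.0001,0.0019,0,-0.5,0],[0,0.0003,0.0001,0.0019,0,-0.5,0]]'; python3 home.py;python3 -m jog '[[0,0.0003,0,0.0004,0,0,0],[0,0.0006,0,0.0008,0,0,0],[0,0.0006,0,0.0008,0,0,0]]'; python3 home.py
```

```text
time_s: 29.78
position: [0.5933, -0.19, 0.1218]
tcp_rot: [[1.0, 0.014, -0.02], [0.014, -1.0, 0.018], [-0.02, -0.018, -1.0]]
force: [-0.5, -0.9, -1.7]
opening: 0.221
grasp_force: 29.9
tip tool [74.71613317  1.95120598 94.76364928] axis w [-5.79767155e-01 -6.55107158e-04  8.14781945e-01] tip w [ 0.66610343 -0.18922278  0.0256012 ] [-0.49855643 -0.86591652 -1.65663053] 29.775
[0.0065 0.     0.0082] ([0.007, 0.0, -0.0074], [-0.08, -0.54, 0.07])
[0.0007 0.     0.0042] ([0.0014, 0.0, -0.0033], [-0.08, -0.54, 0.07])
[-0.0017  0.      0.0025] ([-0.001, 0.0, -0.0015], [-0.08, -0.54, 0.07])
[-0.0006  0.      0.0008] ([0.0001, 0.0001, 0.0001], [-0.08, -0.54, 0.07])
[0. 0. 0.] ([0.0007, 0.0001, 0.0009], [-0.08, -0.54, 0.07])
time_s: 30.2
position: [0.5935, -0.1901, 0.1214]
tcp_rot: [[1.0, 0.014, -0.021], [0.014, -1.0, 0.018], [-0.02, -0.018, -1.0]]
force: [-2.8, -0.4, 2.4]
opening: 0.22
grasp_force: 29.9
tip tool [74.82184958  1.95902175 94.63848368] axis w [-5.80563474e-01 -8.82244432e-05  8.14214987e-01] tip w [ 0.66633375 -0.18928407  0.02527692] [-2.82491896 -0.39673324  2.39315299] 30.2
[0.0065 0.     0.0082] ([0.0069, 0.0, -0.0078], [-0.05, -0.59, 0.05])
[0.0007 0.     0.0042] ([0.0012, 0.0, -0.0037], [-0.05, -0.59, 0.05])
[-0.0017  0.      0.0025] ([-0.0012, 0.0, -0.0019], [-0.05, -0.59, 0.05])
[-0.0006  0.      0.0008] ([-0.0, 0.0001, -0.0003], [-0.05, -0.59, 0.05])
[0. 0. 0.] ([0.0006, 0.0001, 0.0005], [-0.05, -0.59, 0.05])
```

```bash
python3 -m jog '[[0.24,0,0,0,0,0,0],[0.27,0,0,0,0,0,0],[0.32,0,0,0,0,0,0],[0.45,0,0,0,0,0,0],[0.6,0,0,0,0,0,0],[0.7,0,0,0,0,0,0],[0.7,0,0,0,0,0,0],[0.7,0,0,-0.004,0,0,0],[0.7,0,0,-0.015,0,0,0],[0.8,0,0,-0.035,0,0,0],[1,0,0,-0.065,0,0,0],[1,0,0,-0.095,0,0,0],[1,0,0,-0.112,0,0,0],[1,0,0,-0.112,0,0,0],[1,0,0,-0.112,0,0,0]]'
python3 - <<'E'
from fit import *
c=viewer.camera_info("wrist"); p,d=cap("wrist"); P=wcloud(d,c)
q=P[130:310,290:352].reshape(-1,3); a=np.array([-.5721,.0012,.8202]); b=np.array([.6659,-.1895,.024]); e=q-b; t=e@a; dist=np.linalg.norm(e-np.outer(t,a),axis=1)
Q=q[(t>.105)&(t<.164)&(dist<.017)]; xy,ax,res=cyl(Q,(.594,-.192),a); print(len(Q),xy,ax,np.median(res),np.degrees(np.arccos(ax[2])))
e=q-np.r_[xy,.129]; t=e@ax; k=np.linalg.norm(e-np.outer(t,ax),axis=1)<.012; print("end",np.percentile(t[k],[98,99.5]))
b=cv2.resize(p[100:320,230:410],None,fx=2.5,fy=2.5); cv2.imwrite("pics/c6.png",np.clip(b*1.5,0,255).astype(np.uint8)); print(bot.read_state()["force"],bot.read_state()["time_s"])
E
```

```text
time_s: 32.12
position: [0.5954, -0.1917, 0.232]
tcp_rot: [[1.0, 0.014, -0.022], [0.014, -1.0, 0.019], [-0.022, -0.019, -1.0]]
force: [0.2, -0.0, -0.3]
opening: 1.003
grasp_force: 0.0
1945 [ 0.59187916 -0.18955292] [-0.583859   -0.00720951  0.81182307] 0.0003218639624248884 35.725565409884005
end [0.0393062  0.03967414]
[-0.01777121  0.4479965  -0.32547753] 32.175
```

View pics/c6.png

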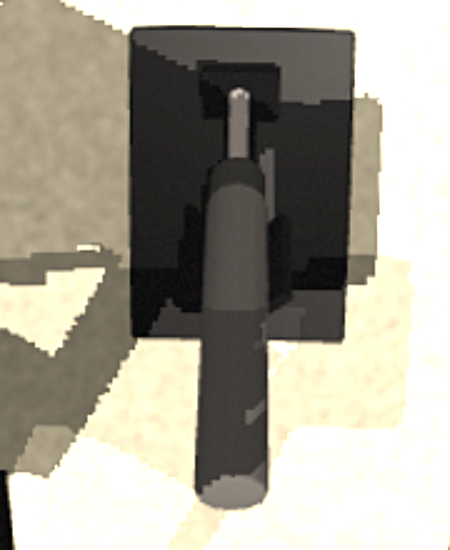

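The probe lies in its V (crop: ball at (238,95) on the stop, handle end at (232,492)), about 1 mm and 1° from its original pose. The gripper is clear, so I'm handing in.

```bash
python3 -c "
from rig import workorder; print(workorder.hand_in())"
```

```text
the job is handed in; nothing more can be done
None
```

I drew the ball along the whole weld from the low end to the high end, with light contact at every check (about 6 N or less on each face; about 9 N at first touch). The probe is back in its stand, tip on the foot stop, about 1 mm and 1° from its original pose. The job was handed in after about 32 s; no verdict came back.

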